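Check-weigh a water-treatment tablet with the scoop

ROBOT

A 6-joint arm with a two-finger parallel gripper is mounted at the origin on the work surface. World frame = base frame: x ahead of the robot, y to its left, z up, the work surface at z = 0. Lengths are in m, angles in rad, forces in N, time in s.
With the tool pointing down it reaches from about 0.425 to 0.95 m from the base axis. Payload 3.5 kg.
Tool frame: the origin (TCP) lies midway between the tips of the shut fingers; the grasp point (between the pads) lies 19 mm behind it; z points along the fingers, y is the line along which they close (so a half turn about z gives the same grasp; the last joint's range is limited). The gripper opens to 85 mm and grips with 20 to 120 N. Pads are 22 mm wide; open, the fingers measure 114 mm over their backs; the gripper's body (76 mm by 85 mm) begins 54 mm behind the grasp point. The pads swing forward as they close: fully open they stand 13 mm farther back than shut.
Start: joints at [-1.26, 0.286, 1.577, -0, 1.279, -0.15], TCP at [0.3, -0.605, 0.231] pointing down, gripper open.
Joint ranges: [-2.77, 2.77], [-0.9, 2.22], [0.21, 2.48], [-1.53, 4.67], [0.24, 2.81], [-2.84, 2.84]. Speed limits (rad/s): [2.79, 2.79, 3.14, 3.14, 3.14, 3.14].

INTERFACE

Orientations are given as a unit quaternion [x, y, z, w].
In Python, from plant import ctrl, cams, order gives the robot as it stands.
- The arm moves only by the tool move_arm, never from a script. Its argument "plan" is one flat list of numbers, 7 for each row, row after row: the shift along the world's x, y, z in mm, then the turn, a rotation vector about the world's x, y, z in degrees, then the finger opening in mm, from 0 to 85.4. A call has 1 to 12 rows; each row shifts and turns the commanded pose from where the row before left it; what a row does not reach is not made up. A row lasts 1/10 s, in which the tool goes at most 50 mm and 8.59 degrees, less where a joint would pass 70% of its speed; a pose out of reach is approached as far as the arm can. A call is refused whole if a number of a shift passes 50 or a number of a turn 8.59, either way. A call with a gripper value outside its range is refused whole. The fingers move at their own pace and stop on an object; "newtons" is the grip in N (left out, the last holds). Time passes only in rows, so rows that do not move let the fingers close. It gives the time, the measured TCP pose, the force, the opening and the grip force at its end, in the units of the state.
- ctrl.get_state(): the state, without advancing time (a new reading comes with each control period).
- cams.read_camera(name): name is "scene" or "top"; returns a dict with "color" (420x560x3 uint8, red, green, blue), "fov_y" (degrees; the focal length in pixels is half the picture's height over the tangent of half this angle, whatever the lens; pixels are square), "cx", "cy" (the principal point, pixels), "origin" and "orientation" of the camera in the world. Camera axes: x right, y up, looking along -z (the intrinsics and any distortion apply to the point x, -y, -z); pixel columns grow to the right and rows downward; lengths in m; the calibration is good to about 2 mm. A picture is of the moment at which its call begins. There is no depth.
- order.sign_off(): hands the job in; it is judged then, once.
The state is a dict: "time": time; "qpos": joint angles; "dq": joint speeds; "joint_efforts": joint torques, N m; "eef_pos": TCP position; "tcp_rot": TCP orientation; "contact_force": force on the tool from outside, world axes, zero at the start; "wrist_torque": the same for the moment, N m; "opening": opening from 0.0 (shut) to 1.0 (fully open); "finger_force": force on a finger pad.
Only numpy, scipy, OpenCV 4.12 (cv2) and the standard library are available. Lean on these libraries where they do the work, as an engineer would, in place of code of your own. Each camera call takes 0.05 s, during which the arm holds its last target. There are 200 camera calls.

TASK

Weigh the big chlorine tablet at the dispensary counter without touching it with the gripper: slide the thin blade of the scoop under the tablet (the tray's back rim keeps it from sliding away) and lift it clear of the tray on the blade. Tip it onto the pan of the weighing scale without dropping or flinging it, so that it lies flat and wholly on the pan, then lay the scoop back on its rubber mat, blade flat on the mat, and let go. Leave the red carton, the bottle and the mouse alone.

Things in the scene. Friction and masses are not known exactly. Their poses are not given: they have to be found in the camera images.
- tablet_centre (a point): Centre (half-way up) of the chlorine tablet: an off-white disc 76 mm across, 14 mm thick, 85 to 160 g, lying flat and loose on the tray. Its lower edge is bevelled (bevel 4 mm high, 5 mm wide; flat underside 66 mm across), so a thin edge can start beneath it. z is its axis of symmetry.
- scoop_grip (a point): Grasp point, mid-thickness in the scoop's wooden handle: 29 mm behind the blade's rear end, 78 mm above the blade's underside. Axes: x forwards to the blade's front edge, y left, z up from the blade. The handle rises from the middle of the rear end, leaning back (to -x) 20 degrees from z; it is 20 mm wide (y), 18 mm deep, and ends 35 mm further up. Grip at 80 N or more to carry a load.
- scoop_blade (a point): Centre of the underside of the scoop's blade (same axes). The scoop is rigid, 180 g. Flat steel blade 105 mm long (x), 80 mm wide, 2 mm thick, straight front edge, 14 mm high upturned lip across the rear end. It starts flat on the rubber mat, within 0.2 rad of the mat's axes. The tablet starts to slide on it when tipped 22 to 32 degrees.
- tray: Fixed grey plastic tray, 190 mm (x) by 170 mm (y), open at its front (-x end) and flat inside, its floor 4 mm thick; rims 14 mm high above the floor run along the back (6 mm thick) and both sides (5 mm thick, 160 mm apart inside). Origin: centre of its underside, on the bench. x points from the open front to the back rim.
- tray_stop (a point): Point on the tray's floor, at the foot of the middle of the inner face of the back rim (89 mm behind the tray's centre along its x, 4 mm above the bench). Its axes are the tray's.
- scale: Fixed compact weighing scale: white housing 210 mm (x) by 180 mm (y) by 42 mm high with a round steel pan on top and a dark display on its front (-x) part, which lies lower than the pan. Origin: centre of its underside, on the bench.
- pan (a point): Centre of the upper face of the scale's flat round steel pan (160 mm across, no rim), 52 mm above the bench, 20 mm from the housing's centre along its x. It does not give way.
- mat: Fixed black rubber mat for the scoop, 200 mm (x) by 140 mm (y) by 3 mm thick. Origin: centre of its underside, on the bench.
- carton_a: Bystander: loose red medicine carton with a pale label, 65 by 150 by 55 mm high, beyond the work. Origin: centre of its underside.
- syrup: Bystander: loose amber bottle with a white cap, 60 mm across, 140 mm tall, beyond the work. Origin: centre of its underside.
- mouse: Bystander: loose black computer mouse, 100 by 58 by 32 mm high, on the bench between the robot and the mat. Origin: centre of its underside.
Things that resemble listed ones, but are neither listed nor needed, are in the scene too. Several things look just like the mat: the one meant starts farthest to the robot's right.

How it is judged:
On the way, in this order (a step that is already met when the one before it is completed fails the run):
1. the tablet is lifted clear of the tray, lying on the scoop's blade (contact force between tablet and scoop above 0.3 N and contact force between tablet and tray below 0.02 N and height (world z) of tablet_centre above 0.04 m and z of tablet_centre in the frame of scoop_blade between 0.003 and 0.02 m), for 0.2 s.
2. the tablet lies flat and wholly on the scale's pan, clear of the scoop (horizontal distance between tablet_centre and pan below 0.042 m and z of tablet_centre in the frame of pan below 0.01 m and angle between tablet_centre's own z axis and vertical below 0.1 rad and contact force between tablet and scoop below 0.02 N), for 0.2 s.
At the end, for the whole second after the job is handed in: The tablet rests flat (within 0.1 rad) on the scale's pan, its centre within 42 mm of the pan's centre, not touched by the scoop; the scoop rests on the rubber mat, blade flat (within 0.06 rad), the blade's centre within 50 mm (mat's x) and 32 mm (mat's y) of the mat's centre (all of step 2 and z of tablet_centre in the frame of pan above 0.004 m and linear speed of each of tablet, scoop below 0.02 m/s and x of scoop_blade in the frame of mat between -0.05 and 0.05 m and y of scoop_blade in the frame of mat between -0.032 and 0.032 m and z of scoop_blade in the frame of mat below 0.007 m and angle between scoop_blade's own z axis and vertical below 0.06 rad).
It fails at once if the gripper or arm touches the tablet (contact force between any of the fingers, the arm and tablet above 0.1 N).
It fails at once if the tablet is dropped or flung (faster than 0.8 m/s) (linear speed of tablet above 0.8 m/s).
It fails at once if the carton, the bottle or the mouse is moved more than 20 mm (distance of any of carton_a, syrup, mouse from where it was at the start of the episode above 0.02 m).
It also fails if it takes over 72 s, if anything falls off the work surface, if the arm or the gripper's body presses on something with over 40 N, if the wrist force passes 120 N, or if a joint passes its speed limit or range.

## Working session

There is one attempt and no reset: what is moved stays moved. The work goes in short steps, Python scripts to look and compute and a tool call to move; the robot and the scene stay as the last step left them, time stands still between calls to the robot, and variables do not carry over. Pictures are saved under pics/ and viewed, at most 10 in all, crops included, and the job is handed in when it is done.

Besides the shell and the picture viewer there is one more tool, called after "Emit:" as a command line: name --argument value ..., lists and objects as JSON in quotes. move_arm: Moves the arm, as the interface text tells. Its arguments: {"type":"object","properties":{"plan":{"type":"array","items":{"type":"number"}},"newtons":{"type":"number"}},"required":["plan"]}

```bash
ls; mkdir -p pics; python3 - <<'E'
from plant import ctrl,cams
import cv2
print(ctrl.get_state())
for n in("scene","top"):
    r=cams.read_camera(n); print({k:v for k,v in r.items() if k!="color"})
    cv2.imwrite(f"pics/{n}0.png",cv2.resize(r["color"][:,:,::-1],(800,600),interpolation=cv2.INTER_CUBIC))
E
```

```text
pics
{'time': 0.0, 'qpos': array([-1.25998422e+00,  2.87163121e-01,  1.57820802e+00,  5.54436190e-05,
        1.27860242e+00, -1.50011630e-01]), 'dq': array([-0.00059223, -0.00120625, -0.00062706, -0.00011748,  0.00056918,
       -0.00104129]), 'joint_efforts': array([-1.91267980e-03, -4.05979836e+01, -2.92628664e+01, -2.24420723e-04,
        5.82844979e-03,  1.57789760e-06]), 'eef_pos': array([ 0.29998768, -0.60392872,  0.22993209]), 'tcp_rot': array([ 9.73573556e-01,  2.28370560e-01, -6.91579933e-05, -1.18873774e-03]), 'contact_force': array([-0.4244345 , -0.22120166,  0.57996556]), 'wrist_torque': array([ 0.02520407,  0.00132641, -0.02682624]), 'finger_force': 0.0, 'opening': 1.0011743328666478}
{'fov_y': 47.21354054253832, 'cx': 277.501135590528, 'cy': 212.44052015060575, 'origin': array([1.39210657, 0.78816173, 1.07288859]), 'orientation': array([0.17581776, 0.366033  , 0.81810608, 0.40719823])}
{'fov_y': 46.47838387092783, 'cx': 275.9913819372811, 'cy': 212.51681788594146, 'origin': array([0.39257625, 0.12221124, 1.28855382]), 'orientation': array([ 0.03925478, -0.04064964, -0.70452269,  0.70742805])}
```

View pics/top0.png

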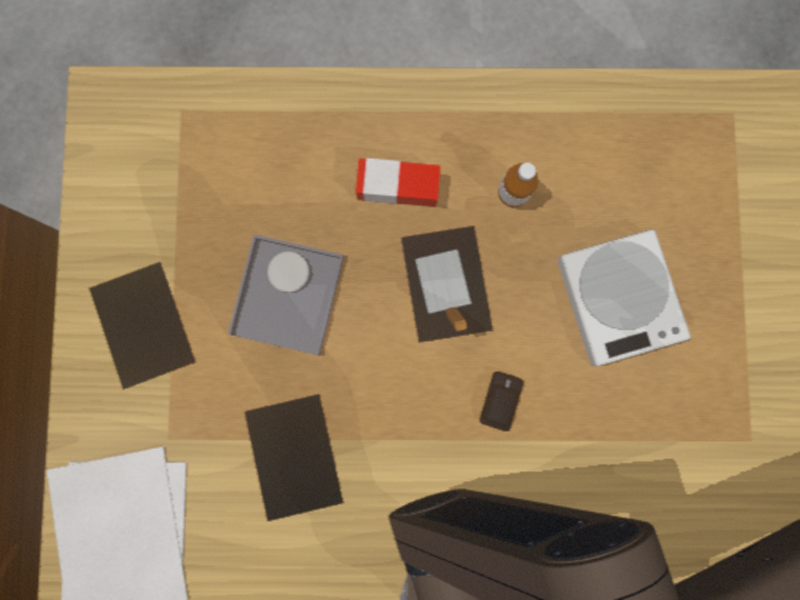

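View pics/scene0.png

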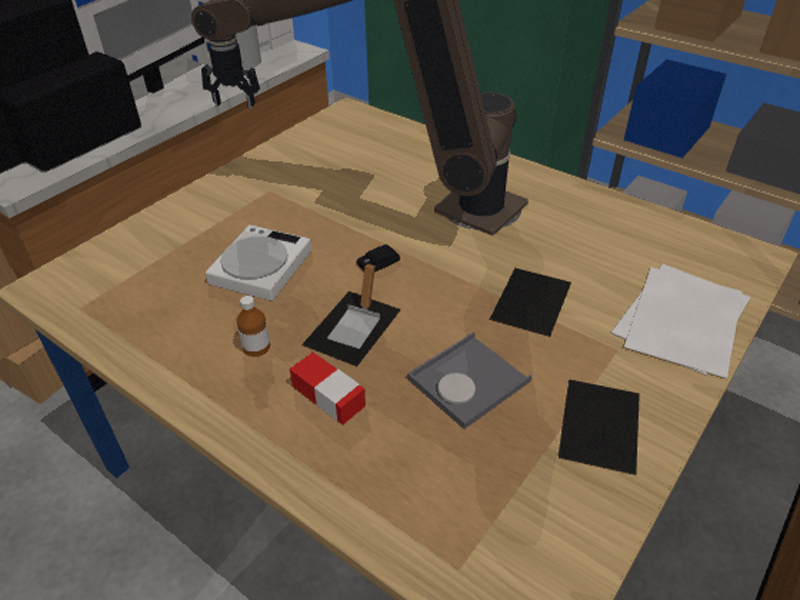

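The top picture shows these things (800x600 pixels):
- **Mats:** lookalikes at (142,325) and (294,457). The one holding the scoop, at (448,284), is farthest to the robot's right (−y), so it is the one meant.
- **Tablet and tray:** the tablet is at (289,271) in the tray at (289,295).
- **Scale:** its pan is at (624,284).
- **Scoop:** there is only one, with its handle at (457,319). The only other pale flat thing is the paper at (115,525).

Next I'll take close crops.

```bash
python3 - <<'E'
from plant import cams
import cv2
r=cams.read_camera("top")["color"][:,:,::-1]
cv2.imwrite("pics/top_raw.png",r)
a=r[155:255,155:355]; cv2.imwrite("pics/c1.png",cv2.resize(a,None,fx=4,fy=4,interpolation=cv2.INTER_CUBIC))
s=cams.read_camera("scene")["color"][:,:,::-1]
b=s[155:305,205:380]; 
cv2.imwrite("pics/c2.png",cv2.resize(b,None,fx=4,fy=4,interpolation=cv2.INTER_CUBIC))
E
```

```text
(no output)
```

View pics/c1.png

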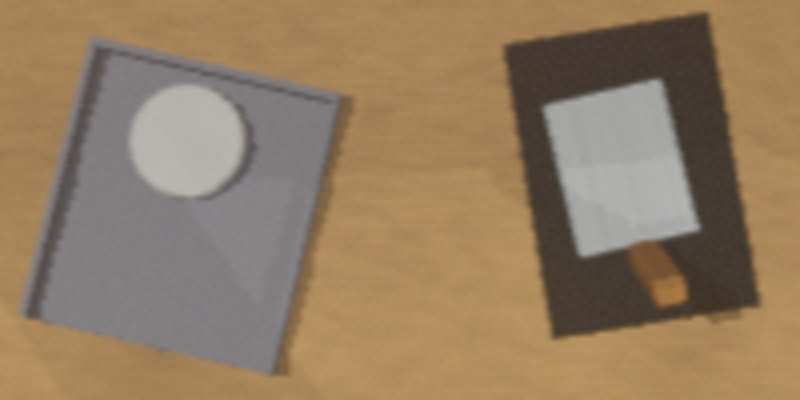

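View pics/c2.png

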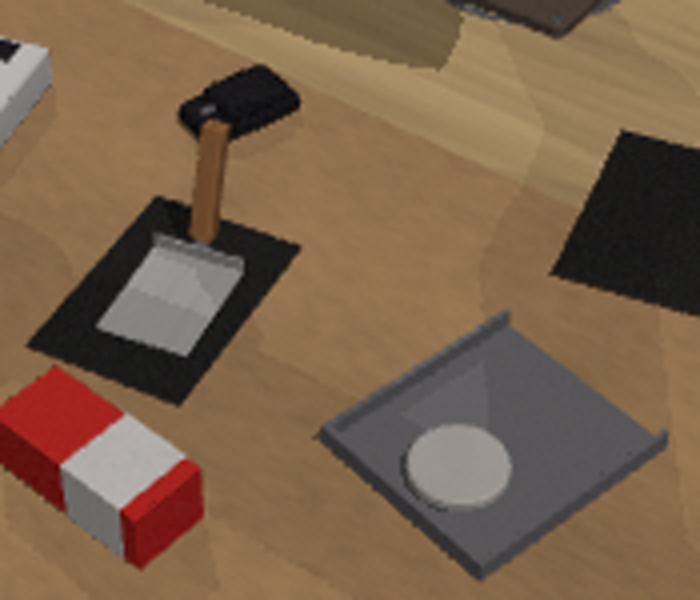

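The crops show, in crop pixels:
- **Tray, tablet and blade (c1):** tablet centre at (188,141). Tray rim corners at (92,38), (343,94), (278,374) and (22,313). Blade corners at (543,104), (661,79), (700,230) and (580,258).
- **Mat (c1):** corners at (503,46), (709,13), (758,303) and (553,337).
- **c2:** the same scene seen from the other side, with the handle top at (216,124).

The choice of scoop and mat is confirmed.

```bash
cat > h.py <<'E'
import numpy as np
from scipy.spatial.transform import Rotation as R
from scipy.optimize import least_squares
from plant import ctrl,cams,order
C={n:cams.read_camera(n) for n in("top","scene")}
def proj(P,n):
    r=C[n];f=210/np.tan(np.radians(r["fov_y"]/2))
    p=R.from_quat(r["orientation"]).inv().apply(np.atleast_2d(P)-r["origin"])
    return np.c_[r["cx"]+f*p[:,0]/-p[:,2], r["cy"]+f*p[:,1]/p[:,2]]
def crop(pts,ox,oy,k): return (np.array(pts,float)+.5)/k-.5+[ox,oy]
def fit(loc,obs,z0,x0):
    """loc: Nx3 local points; obs: list of (cam, indices, px)"""
    def res(q):
        c,s=np.cos(q[2]),np.sin(q[2]); L=np.array(loc,float)
        W=np.c_[q[0]+c*L[:,0]-s*L[:,1],q[1]+s*L[:,0]+c*L[:,1],z0+L[:,2]]
        return np.concatenate([(proj(W[i],n)-p).ravel() for n,i,p in obs])
    s=least_squares(res,x0); return s.x.round(4),np.abs(s.fun).max().round(2)
E
python3 - <<'E'
from h import *
c1=lambda p:crop(p,155,155,4)
c2=lambda p:crop(p,205,155,4)
# order: back/front-left(+x,+y), (+x,-y), (-x,-y), (-x,+y)
box=lambda a,b,z:[(a,b,z),(a,-b,z),(-a,-b,z),(-a,b,z)]
mt=c1([(503,46),(709,13),(758,303),(553,337)]);ms=c2([(180,404),(28,346),(158,197),(300,247)])
bt=c1([(543,104),(661,79),(700,230),(580,258)]);bs=c2([(187,355),(97,327)])
tt=c1([(92,38),(343,94),(278,374),(22,313)]);ts=c2([(482,568),(318,432),(507,313),(667,433)])
I=[0,1,2,3]
for nm,l,z,a,b in(("mat",box(.1,.07,.003),0,mt,ms),("blade",box(.0525,.04,.002),.003,bt,bs),("tray",box(.095,.085,.018),0,tt,ts)):
    J=I[:len(b)]
    for o in([("top",I,a)],[("scene",J,b)],[("top",I,a),("scene",J,b)]): print(nm,*fit(l,o,z,[.65,0,0]))
t=[("top",[0],c1([(188,141)])),("scene",[0],c2([(460,463)]))]
for o in(t[:1],t[1:],t):print("tablet",*fit([(0,0,.018)],o,0,[.65,0.3,0]))
pc=("top",[0],crop([(624.5,284.5)],0,0,1/.7)); print("pan",*fit([(0,0,.052)],[pc],0,[.65,-.2,0]))
sc=crop([(560,256),(655,231),(690,337),(597,364)],0,0,1/.7)
print("scale",*fit(box(.105,.09,.042),[("top",I,sc)],0,[.6,-.2,0]))
E
```

```text
mat [0.5778 0.0238 0.1644] 0.72
mat [0.5765 0.0272 0.1687] 0.72
mat [0.5771 0.025  0.1663] 1.24
blade [0.5815 0.0303 0.2336] 0.37
blade [0.5791 0.0334 0.235 ] 0.16
blade [0.5809 0.031  0.2429] 1.03
tray [ 0.5545  0.3175 -0.2193] 0.78
tray [ 0.5562  0.3229 -0.2184] 0.8
tray [ 0.5548  0.3196 -0.2186] 1.42
tablet [0.5959 0.3156 0.    ] 0.0
tablet [0.5958 0.3197 0.    ] 0.0
tablet [0.5957 0.3174 0.    ] 0.66
pan [ 0.5695 -0.2911  0.    ] 0.0
scale [ 0.5493 -0.2955  0.2837] 2.21
```

```bash
cat >> h.py <<'E'
def toolR(yaw,pitch): # pitch=0: scoop flat (tool tilted 20 deg along the handle); + = nose down
    return R.from_euler("z",yaw)*R.from_euler("y",np.radians(pitch-20))*R.from_euler("x",np.pi)
def tcp_for_blade(b,yaw,pitch): # b: blade underside centre
    S=R.from_euler("z",yaw)*R.from_euler("y",np.radians(pitch))
    return np.array(b)+S.apply([-.0815,0,.078])+.019*toolR(yaw,pitch).apply([0,0,1])
def delta(p,rot):
    s=ctrl.get_state(); d=(np.array(p)-s["eef_pos"])*1e3
    rv=np.degrees((rot*R.from_quat(s["tcp_rot"]).inv()).as_rotvec())
    print("d",d.round(1),"|d|",np.linalg.norm(d).round(1),"rot",rv.round(2),np.linalg.norm(rv).round(1),"t",s["time"])
def blade_now():
    s=ctrl.get_state(); T=R.from_quat(s["tcp_rot"]); S=T*R.from_euler("x",-np.pi)*R.from_euler("y",np.radians(20))
    b=s["eef_pos"]-.019*T.apply([0,0,1])-S.apply([-.0815,0,.078])
    print("blade",b.round(4),"ypr",S.as_euler("ZYX",degrees=True).round(2),"F",s["contact_force"].round(1),"t",s["time"].__round__(2)); return b,S
E
python3 - <<'E'
from h import *
B=[.581,.031,.003];y=.237
p=tcp_for_blade(B,y,0);print(p)
S=R.from_euler("z",y); top=np.array(B)+S.apply([-.0935,0,.111])
print(((proj(top,"top")-[155,155]+.5)*4-.5).round(),((proj(top,"scene")-[205,155]+.5)*4-.5).round())
delta(p-.09*toolR(y,0).apply([0,0,1]),toolR(y,0))
E
```

```text
[0.50809492 0.01339055 0.06314584]
[[670. 291.]] [[213. 124.]]
d [178.  610.7 -83.4] |d| 641.5 rot [  6.83 -18.84 -12.69] 23.7 t 0.4
```

Emit:
move_arm --plan '[12.5,44,0,0.5,-1.3,-0.9,85,12.5,44,0,0.5,-1.3,-0.9,85,12.5,44,0,0.5,-1.3,-0.9,85,12.5,44,0,0.5,-1.3,-0.9,85,12.5,44,0,0.5,-1.3,-0.9,85,12.5,44,0,0.5,-1.3,-0.9,85,12.5,44,0,0.5,-1.3,-0.9,85,12.5,44,0,0.5,-1.3,-0.9,85,12.5,44,0,0.5,-1.3,-0.9,85,12.5,44,0,0.5,-1.3,-0.9,85,12.5,44,-10,0.5,-1.3,-0.9,85,12.5,44,-10,0.5,-1.3,-0.9,85]'

```text
time: 1.6
eef_pos: [0.4506, -0.0751, 0.2121]
tcp_rot: [0.98, 0.133, 0.145, -0.019]
contact_force: [1.3, -0.3, -0.2]
opening: 0.997
finger_force: 0.0
```

```bash
python3 - <<'E'
from h import *
B=[.581,.031,.003];y=.237
p=tcp_for_blade(B,y,0)
print(ctrl.get_state()["qpos"].round(2))
delta(p-.09*toolR(y,0).apply([0,0,1]),toolR(y,0))
E
```

```text
[-0.5  -0.36  2.26  0.24  1.04  0.7 ]
d [ 29.   77.6 -61.8] |d| 103.4 rot [ 0.67 -3.32 -2.35] 4.1 t 1.7
```

Emit:
move_arm --plan '[10,26,-20,0.2,-1.1,-0.8,85,10,26,-20,0.2,-1.1,-0.8,85,9,25,-20,0.2,-1.1,-0.8,85,0,0,0,0,0,0,85,0,0,0,0,0,0,85]'

```text
time: 2.2
eef_pos: [0.4792, 0.0002, 0.1514]
tcp_rot: [0.978, 0.113, 0.173, -0.018]
contact_force: [0.3, 0.0, 0.8]
opening: 0.995
finger_force: 0.0
```

```bash
python3 - <<'E'
from h import *
import cv2
B=[.581,.031,.003];y=.237
p=tcp_for_blade(B,y,0)
print(ctrl.get_state()["qpos"].round(2))
delta(p,toolR(y,0))
a=C["top"]["color"][:,:,::-1][150:260,260:370];b=C["scene"]["color"][:,:,::-1][110:250,200:320]
cv2.imwrite("pics/c3.png",np.hstack([cv2.resize(a,(400,400),interpolation=2),cv2.resize(b,(343,400),interpolation=2)]))
E
```

```text
[-0.31 -0.26  2.31  0.24  0.8   0.89]
d [ 28.   14.2 -89.7] |d| 95.0 rot [0.27 0.21 0.52] 0.6 t 2.3
```

View pics/c3.png

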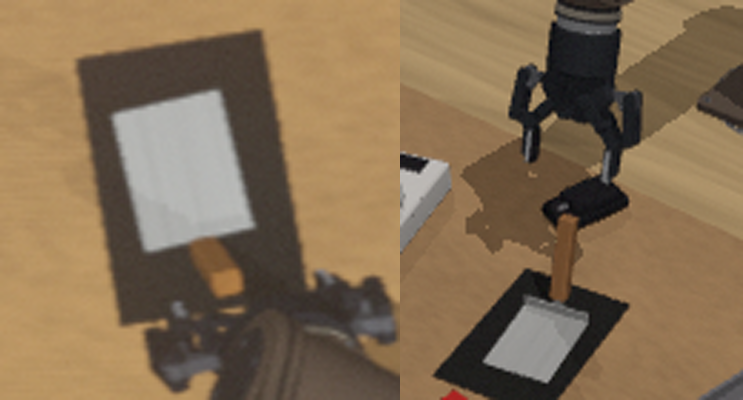

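The picture shows the open fingers at (180,310) and (330,285), straddling the line of the handle, whose top is at (232,283). I'll go down along the handle and grip.

Emit:
move_arm --plan '[5,9,-10,0.3,0.2,0.5,85,6,2,-20,0,0,0,85,6,1,-20,0,0,0,85,6,1,-20,0,0,0,85,5,1,-20,0,0,0,85,0,0,0,0,0,0,85,0,0,0,0,0,0,85]'

```text
time: 3.0
eef_pos: [0.5078, 0.0134, 0.0623]
tcp_rot: [0.978, 0.116, 0.172, -0.021]
contact_force: [0.1, 0.3, 0.9]
opening: 0.995
finger_force: 0.0
```

```bash
python3 - <<'E'
from h import *
import cv2
B=[.581,.031,.003];y=.237
delta(tcp_for_blade(B,y,0),toolR(y,0))
print(ctrl.get_state()["contact_force"])
a=C["top"]["color"][:,:,::-1][150:260,260:370];b=C["scene"]["color"][:,:,::-1][110:250,200:320]
cv2.imwrite("pics/c4.png",np.hstack([cv2.resize(a,(400,400),interpolation=2),cv2.resize(b,(343,400),interpolation=2)]))
E
```

```text
d [-0.2 -0.2 -0. ] |d| 0.3 rot [-0.05  0.06  0.01] 0.1 t 3.1
[-0.6944821  -0.70324634 -0.62163738]
```

View pics/c4.png

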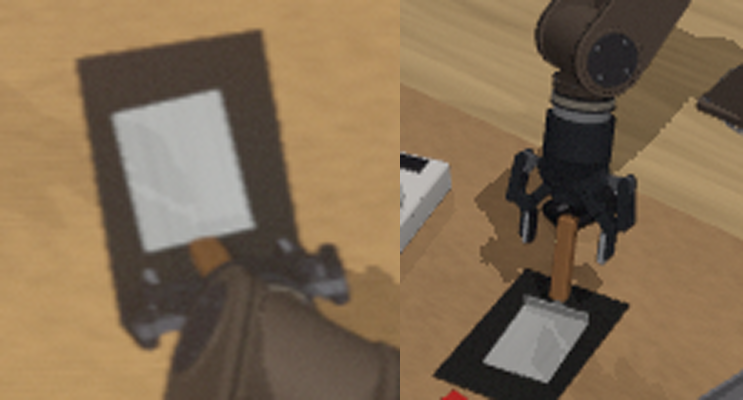

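The picture shows the fingertips at (530,235) and (605,255), on either side of the handle at (566,235). Closing now.

Emit:
move_arm --plan '[0,0,0,0,0,0,10,0,0,0,0,0,0,10,0,0,0,0,0,0,10,0,0,0,0,0,0,10,0,0,0,0,0,0,10,0,0,0,0,0,0,10,0,0,0,0,0,0,10,0,0,0,0,0,0,10]' --newtons 115

```text
time: 3.9
eef_pos: [0.5076, 0.0143, 0.0618]
tcp_rot: [0.978, 0.117, 0.172, -0.021]
contact_force: [-2.3, 0.8, 5.5]
opening: 0.22
finger_force: 112.9
```

```bash
python3 - <<'E'
from h import *
blade_now()
u=np.array([np.cos(-.2186),np.sin(-.2186),0]); T=np.array([.5957,.3174,0])
for z in(.05,.006): 
  b=T-.113*u+[0,0,z]; delta(tcp_for_blade(b,-.2186,3),toolR(-.2186,3))
E
```

```text
blade [0.5804 0.0321 0.0016] ypr [13.63  0.04  0.09] F [-1.3  0.3  5.3] t 4.0
d [-92.3 343.2  52.1] |d| 359.2 rot [ -0.12   2.99 -26.15] 26.3 t 4.0
d [-92.3 343.2   8.1] |d| 355.4 rot [ -0.12   2.99 -26.15] 26.3 t 4.0
```

Emit:
move_arm --plan '[0,0,15,0,0,0,10,0,0,35,0,0,0,10,-5,15,2,0,0,0,10,-11,36,0,0,0.3,-2.9,10,-11,37,0,0,0.3,-2.9,10,-11,37,0,0,0.3,-2.9,10,-11,37,0,0,0.3,-2.9,10,-11,37,0,0,0.3,-2.9,10,-11,37,0,0,0.3,-2.9,10,-11,37,0,0,0.4,-2.9,10,-11,37,0,0,0.4,-2.9,10,-10,33,0,0,0.4,-2.9,10]'

```text
time: 5.2
eef_pos: [0.402, 0.3586, 0.1117]
tcp_rot: [0.983, -0.108, 0.145, 0.016]
contact_force: [0.1, 0.0, -1.7]
opening: 0.217
finger_force: 112.8
```

```bash
python3 - <<'E'
from h import *
import cv2
blade_now(); print(ctrl.get_state()["qpos"].round(2))
u=np.array([np.cos(-.2186),np.sin(-.2186),0]); T=np.array([.5957,.3174,0])
for z in(.05,.006): 
  b=T-.113*u+[0,0,z]; delta(tcp_for_blade(b,-.2186,3),toolR(-.2186,3))
a=cams.read_camera("top")["color"][:,:,::-1][150:270,140:280];b=cams.read_camera("scene")["color"][:,:,::-1][165:305,260:390]
cv2.imwrite("pics/c5.png",np.hstack([cv2.resize(a,(420,360),interpolation=2),cv2.resize(b,(334,360),interpolation=2)]))
E
```

```text
blade [0.4721 0.3455 0.0479] ypr [-12.27   3.2    0.1 ] F [-0.5 -0.6 -2. ] t 5.3
[ 0.64  0.05  2.1  -0.3   0.82  2.62]
d [13.1 -3.2  1.8] |d| 13.6 rot [-0.14 -0.17 -0.25] 0.3 t 5.3
d [ 13.1  -3.2 -42.2] |d| 44.3 rot [-0.14 -0.17 -0.25] 0.3 t 5.3
```

View pics/c5.png

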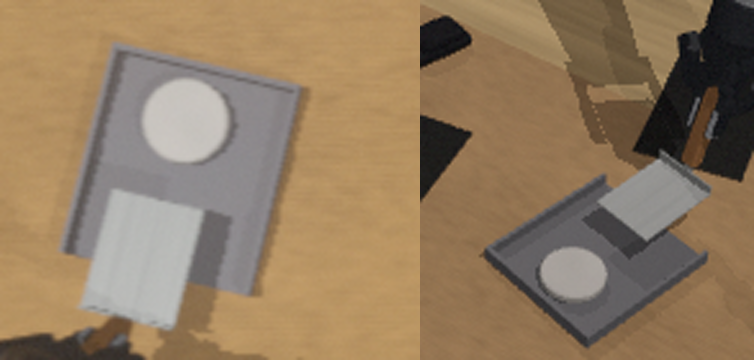

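The picture shows the blade lined up with the tablet (tablet at (185,120), blade front edge at (112,192) to (205,212)), above the open front of the tray. Lowering now.

Emit:
move_arm --plan '[5,-1,-15,0,0,0,10,4,-1,-15,0,0,-0.2,10,0,0,-6,0,0,0,10,0,0,-3,0,0,0,10,0,0,-2,0,0,0,10,0,0,0,0,0,0,10,0,0,0,0,0,0,10]'

```text
time: 6.1
eef_pos: [0.4135, 0.3556, 0.0729]
tcp_rot: [0.983, -0.109, 0.147, 0.015]
contact_force: [-0.1, 0.4, -1.3]
opening: 0.219
finger_force: 113.1
```

```bash
python3 -c "
from h import *
blade_now()"
```

```text
blade [0.4835 0.3402 0.0089] ypr [-12.67   3.02   0.16] F [ 1.1 -0.1 -2.2] t 6.2
```

Emit:
move_arm --plan '[0,0,-2,0,0,0,10,0,0,-1,0,0,0,10,0,0,-1,0,0,0,10,0,0,0,0,0,0,10,0,0,0,0,0,0,10]'

```text
time: 6.7
eef_pos: [0.4135, 0.3557, 0.0689]
tcp_rot: [0.983, -0.109, 0.147, 0.015]
contact_force: [-2.1, 0.2, 1.8]
opening: 0.217
finger_force: 113.5
```

Emit:
move_arm --plan '[0,0,-0.7,0,0,0,10,5,-1.1,0,0,0,0,10,7,-1.5,0,0,0,0,10,7,-1.5,0,0,0,0,10,7,-1.5,0,0,0,0,10,7,-1.5,0,0,0,0,10,7,-1.6,0,0,0,0,10,0,0,0,0,0,0,10]'

```text
time: 7.5
eef_pos: [0.455, 0.3469, 0.0684]
tcp_rot: [0.983, -0.109, 0.148, 0.015]
contact_force: [1.0, 0.7, 3.1]
opening: 0.219
finger_force: 113.6
```

```bash
python3 - <<'E'
from h import *
import cv2
blade_now()
a=cams.read_camera("top")["color"][:,:,::-1][150:270,140:280];b=cams.read_camera("scene")["color"][:,:,::-1][165:305,260:390]
cv2.imwrite("pics/c6.png",np.hstack([cv2.resize(a,(420,360),interpolation=2),cv2.resize(b,(334,360),interpolation=2)]))
E
```

```text
blade [0.525  0.3312 0.0043] ypr [-12.62   2.9    0.18] F [ 1.2 -0.9  2.8] t 7.6
```

Emit:
move_arm --plan '[6,-1.3,0,0,0,0,10,6,-1.3,0,0,0,0,10,6,-1.3,0,0,0,0,10,6,-1.3,0,0,0,0,10,6,-1.4,0,0,0,0,10,0,0,0,0,0,0,10]'

```text
time: 8.3
eef_pos: [0.4835, 0.3407, 0.0684]
tcp_rot: [0.983, -0.11, 0.147, 0.015]
contact_force: [-2.1, 0.6, 5.0]
opening: 0.218
finger_force: 114.2
```

```bash
python3 - <<'E'
from h import *
import cv2
blade_now()
a=cams.read_camera("top")["color"][:,:,::-1][150:270,140:280];b=cams.read_camera("scene")["color"][:,:,::-1][165:305,260:390]
cv2.imwrite("pics/c7.png",np.hstack([cv2.resize(a,(420,360),interpolation=2),cv2.resize(b,(334,360),interpolation=2)]))
E
```

```text
blade [0.5534 0.3251 0.0043] ypr [-12.66   3.03   0.16] F [-1.5  0.9  5.8] t 8.4
```

View pics/c7.png

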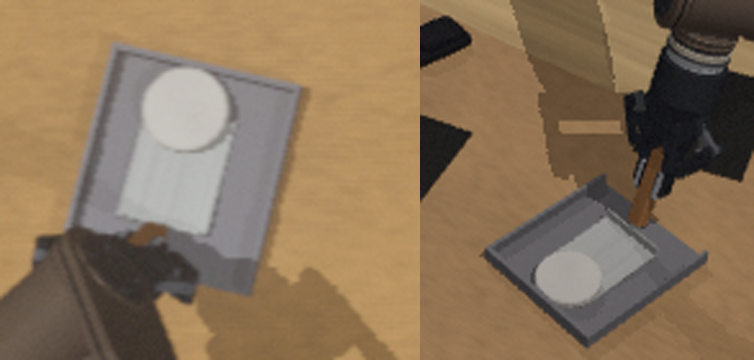

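The picture shows the tablet riding up over the blade against the back rim, with the blade visible behind it. I'll push in the rest of the way.

Emit:
move_arm --plan '[6,-1.3,0,0,0,0,10,6,-1.3,0,0,0,0,10,6,-1.3,0,0,0,0,10,6,-1.3,0,0,0,0,10,6,-1.4,0,0,0,0,10,0,0,0,0,0,0,10]'

```text
time: 9.1
eef_pos: [0.5132, 0.3342, 0.0684]
tcp_rot: [0.983, -0.11, 0.146, 0.015]
contact_force: [-2.6, 0.7, 5.8]
opening: 0.212
finger_force: 114.3
```

```bash
python3 - <<'E'
from h import *
import cv2
b,S=blade_now()
u=np.array([np.cos(-.2186),np.sin(-.2186),0]); print("gap to rim mm",1e3*(np.dot(np.array([.5548,.3196,0])-b,u)+.089-.0525))
a=cams.read_camera("top")["color"][:,:,::-1][150:270,140:280];b=cams.read_camera("scene")["color"][:,:,::-1][165:305,260:390]
cv2.imwrite("pics/c8.png",np.hstack([cv2.resize(a,(420,360),interpolation=2),cv2.resize(b,(334,360),interpolation=2)]))
E
```

```text
blade [0.5832 0.3186 0.0043] ypr [-12.67   3.05   0.16] F [-2.8  1.3  6.8] t 9.2
gap to rim mm 8.596669139228498
```

Emit:
move_arm --plan '[4,-0.9,0,0,0,0,10,0,0,0,0,0,0,10,-2.5,0.6,1,-0.5,-2.4,0,10,-2.5,0.6,2,-0.5,-2.4,0,10,-3,0.7,3,-0.5,-2.4,0,10,-3,0.7,5,-0.5,-2.4,0,10,-3,0.7,8,-0.5,-2.4,0,10,-3,0.7,10,0,0,0,10,-3,0.7,10,0,0,0,10,-3,0.7,10,0,0,0,10,0,0,10,0,0,0,10,0,0,10,0,0,0,10]'

```text
time: 10.5
eef_pos: [0.4944, 0.338, 0.1378]
tcp_rot: [0.962, -0.108, 0.251, 0.025]
contact_force: [0.5, 0.5, -2.3]
opening: 0.218
finger_force: 113.0
```

```bash
python3 - <<'E'
from h import *
import cv2
b,S=blade_now(); print(ctrl.get_state()["qpos"].round(2))
a=cams.read_camera("top")["color"][:,:,::-1][150:270,140:280];b=cams.read_camera("scene")["color"][:,:,::-1][165:305,260:390]
cv2.imwrite("pics/c9.png",np.hstack([cv2.resize(a,(420,360),interpolation=2),cv2.resize(b,(334,360),interpolation=2)]))
E
```

```text
blade [0.5774 0.3208 0.0923] ypr [-12.73  -9.37   0.5 ] F [-0.   0.8 -1.6] t 10.6
[ 0.57  0.09  2.04 -0.56  0.7   2.75]
```

View pics/c9.png

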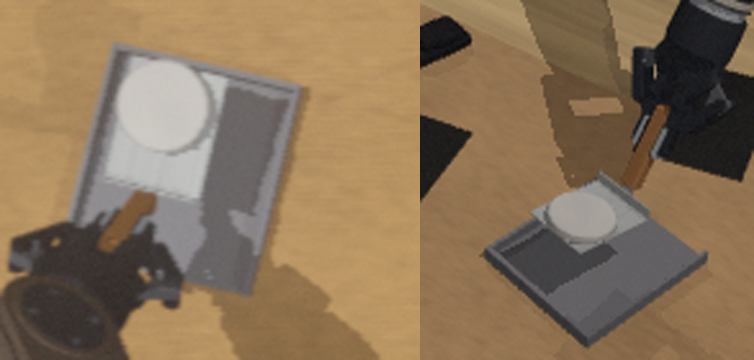

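The tablet is on the blade and clear of the tray: disc at (163,105) on the blade in the left half, blade above its shadow in the right half. I'll carry it to the scale without changing yaw.

Emit:
move_arm --plan '[0,-6,2,0,0,0,10,-1,-14,2,0,0,0,10,-1,-20,2,0,0,0,10,-1,-25,2,0,0,0,10,-1,-25,2,0,0,0,10,-1,-25,2,0,0,0,10,-1,-25,2,0,0,0,10,-1,-25,2,0,0,0,10,-1,-25,2,0,0,0,10,-1,-25,2,0,0,0,10,-1,-25,2,0,0,0,10,-1,-25,2,0,0,0,10]'

```text
time: 11.9
eef_pos: [0.4818, 0.0712, 0.1599]
tcp_rot: [0.962, -0.107, 0.25, 0.026]
contact_force: [0.9, -0.1, -2.4]
opening: 0.219
finger_force: 113.0
```

Emit:
move_arm --plan '[-1,-26,0,0,0,0,10,-1,-26,0,0,0,0,10,-1,-26,0,0,0,0,10,-1,-26,0,0,0,0,10,-1,-26,0,0,0,0,10,-1,-26,0,0,0,0,10,-1,-26,0,0,0,0,10,-1,-26,0,0,0,0,10,-1,-26,0,0,0,0,10,-1,-26,0,0,0,0,10,-1,-26,0,0,0,0,10,-1,-22,0,0,0,0,10]'

```text
time: 13.1
eef_pos: [0.4696, -0.2365, 0.16]
tcp_rot: [0.962, -0.107, 0.25, 0.026]
contact_force: [0.5, 0.0, -1.8]
opening: 0.217
finger_force: 113.0
```

Emit:
move_arm --plan '[-1,-16,0,0,0,0,10,-1,-10,0,0,0,0,10,-1,-4,0,0,0,0,10,0,0,0,0,0,0,10,0,0,0,0,0,0,10]'

```text
time: 13.6
eef_pos: [0.4678, -0.2642, 0.1602]
tcp_rot: [0.962, -0.107, 0.25, 0.025]
contact_force: [-1.1, 0.1, -2.6]
opening: 0.222
finger_force: 113.1
```

```bash
cat >> h.py <<'E'
import cv2
def pic(f):
    a=cams.read_camera("top")["color"][:,:,::-1][140:280,370:510];b=cams.read_camera("scene")["color"][:,:,::-1][100:240,120:260]
    cv2.imwrite(f,np.hstack([cv2.resize(a,(400,400),interpolation=2),cv2.resize(b,(400,400),interpolation=2)]))
E
python3 - <<'E'
from h import *
b,S=blade_now(); print(ctrl.get_state()["qpos"].round(2))
pan=np.array([.5695,-.2911,.052]);u=S.apply([1,0,0]);u[2]=0;u/=np.linalg.norm(u)
for p,off,gap in((15,25,15),(22,25,6)):
    yaw=S.as_euler("ZYX")[0]
    Sp=R.from_euler("z",yaw)*R.from_euler("y",np.radians(p))
    bb=pan+off*1e-3*u+[0,0,gap*1e-3]-Sp.apply([.0525,0,0])
    print(p);delta(tcp_for_blade(bb,yaw,p),toolR(yaw,p))
pic("pics/p0.png")
E
```

```text
blade [ 0.5498 -0.2821  0.113 ] ypr [-12.63  -9.17   0.32] F [ 0.   0.3 -3.5] t 13.7
[-0.84 -0.18  2.26  0.47  0.69  0.64]
15
d [20.8 -8.9 -2.3] |d| 22.8 rot [4.970e+00 2.365e+01 2.000e-02] 24.2 t 13.7
22
d [ 32.4 -11.5   1.1] |d| 34.4 rot [ 6.5  30.48  0.04] 31.2 t 13.7
```

Emit:
move_arm --plan '[2.6,-1.1,0,0.6,2.9,0,10,2.6,-1.1,0,0.6,2.9,0,10,2.6,-1.1,0,0.6,2.9,0,10,2.6,-1.1,0,0.6,2.9,0,10,2.6,-1.1,0,0.6,2.9,0,10,2.6,-1.1,0,0.6,2.9,0,10,2.6,-1.1,0,0.6,2.9,0,10,2.6,-1.2,-2,0.7,2.9,0,10,0,0,0,0,0,0,10,0,0,0,0,0,0,10]'

```text
time: 14.8
eef_pos: [0.4892, -0.2734, 0.1584]
tcp_rot: [0.993, -0.11, 0.048, 0.005]
contact_force: [-0.5, -0.6, -2.5]
opening: 0.217
finger_force: 113.0
```

```bash
python3 - <<'E'
from h import *
b,S=blade_now(); print(ctrl.get_state()["qpos"].round(2)); print("front",b+S.apply([.0525,0,0]))
pan=np.array([.5695,-.2911,.052]);u=S.apply([1,0,0]);u[2]=0;u/=np.linalg.norm(u)
for p,off,gap in((20,25,2),(28,25,2),(34,25,2)):
    yaw=S.as_euler("ZYX")[0]
    Sp=R.from_euler("z",yaw)*R.from_euler("y",np.radians(p))
    bb=pan+off*1e-3*u+[0,0,gap*1e-3]-Sp.apply([.0525,0,0])
    print(p);delta(tcp_for_blade(bb,yaw,p),toolR(yaw,p))
pic("pics/p1.png")
# tablet in top view: bright, low-saturation disc
im=C["top"]["color"][140:280,370:510]; hsv=cv2.cvtColor(im,cv2.COLOR_RGB2HSV)
print("near pan", [im[y,x].tolist() for y,x in((52,52),(60,68),(70,68))])
E
```

```text
blade [ 0.5448 -0.2861  0.0814] ypr [-1.268e+01  1.450e+01  1.000e-02] F [ 1.  -0.2 -3. ] t 14.9
[-0.71  0.06  1.98  0.05  1.02  1.05]
front [ 0.59439385 -0.29723384  0.06823488]
20
d [ 8.4 -1.3 -4.3] |d| 9.5 rot [1.19 5.37 0.  ] 5.5 t 14.9
28
d [23.  -4.6  8.6] |d| 24.9 rot [2.950e+00 1.317e+01 1.000e-02] 13.5 t 14.9
34
d [34.9 -7.3 16.8] |d| 39.4 rot [4.270e+00 1.903e+01 1.000e-02] 19.5 t 14.9
near pan [[169, 170, 166], [196, 192, 186], [193, 190, 185]]
```

View pics/p1.png

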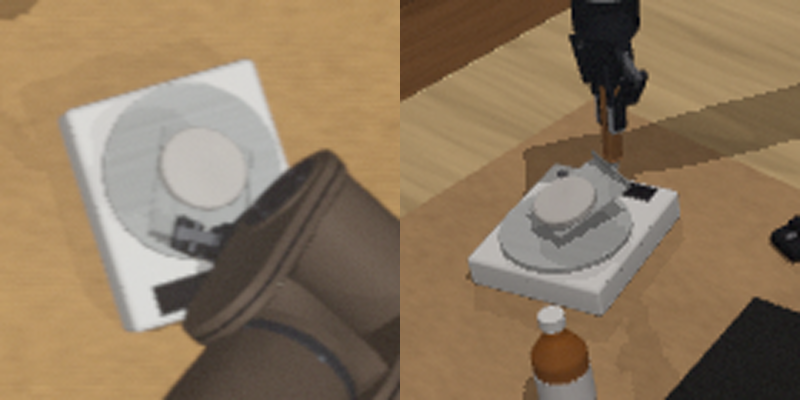

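The picture shows the tablet at (204,168) on the tilted blade, which is at about 15° just above the pan; the tablet hasn't slid yet. I'll tip slowly from here.

Emit:
move_arm --plan '[2.8,-0.4,-2,0.4,1.8,0,10,2.8,-0.4,-2,0.4,1.8,0,10,2.8,-0.5,-2,0.4,1.8,0,10,1.8,-0.4,1.6,0.22,0.98,0,10,1.8,-0.4,1.6,0.22,0.98,0,10,1.8,-0.4,1.6,0.22,0.98,0,10,1.8,-0.4,1.6,0.22,0.98,0,10,0,0,0,0,0,0,10]'

```text
time: 15.8
eef_pos: [0.5053, -0.2771, 0.1595]
tcp_rot: [0.993, -0.11, -0.035, -0.003]
contact_force: [0.3, 0.0, -2.3]
opening: 0.216
finger_force: 113.0
```

```bash
cat > t.py <<'E'
from h import *
b,S=blade_now(); print("front",(b+S.apply([.0525,0,0])).round(4))
def tab(z):
    im=C["top"]["color"].astype(int); f=lambda c:c
    m=((im[...,0]-im[...,2]>=6)&(im[...,0]-im[...,2]<=18)&(im[...,0]>150)).astype(np.uint8)
    m[:150]=0;m[250:]=0;m[:,:385]=0;m[:,490:]=0
    m=cv2.morphologyEx(m,cv2.MORPH_OPEN,np.ones((3,3)))
    n,l,st,ce=cv2.connectedComponentsWithStats(m); i=1+np.argmax(st[1:,4])
    p=ce[i]; from scipy.optimize import fsolve
    q=fsolve(lambda q:(proj([q[0],q[1],z],"top")[0]-p),[.57,-.29])
    d=q-[.5695,-.2911]
    print("tablet px",p.round(1),"bbox",st[i],"at",q.round(4),"offset from pan mm",(1e3*d).round(1),np.linalg.norm(1e3*d).round(1))
tab(.066)
E
python3 t.py
```

```text
blade [ 0.5475 -0.2865  0.0736] ypr [-12.69  24.06  -0.03] F [ 0.1  0.9 -3.8] t 15.9
front [ 0.5943 -0.297   0.0522]
tablet px [438.5 194.4] bbox [425 184  30  23 473] at [ 0.5793 -0.2906] offset from pan mm [9.8 0.5] 9.8
```

Emit:
move_arm --plan '[1.9,-0.4,1.5,0.22,0.98,0,10,1.9,-0.4,1.5,0.22,0.98,0,10,1.9,-0.4,1.5,0.22,0.98,0,10,0,0,0,0,0,0,10,0,0,0,0,0,0,10]'

```text
time: 16.4
eef_pos: [0.5104, -0.278, 0.1635]
tcp_rot: [0.992, -0.11, -0.061, -0.007]
contact_force: [-0.2, -0.5, -2.7]
opening: 0.218
finger_force: 113.0
```

```bash
python3 t.py
```

```text
blade [ 0.5485 -0.2866  0.0757] ypr [-12.7   27.1   -0.03] F [ 0.1 -0.4 -2.5] t 16.5
front [ 0.5941 -0.2969  0.0518]
tablet px [437.2 192.9] bbox [425 184  29  22 381] at [ 0.5832 -0.2874] offset from pan mm [13.7  3.7] 14.2
```

Emit:
move_arm --plan '[2,-0.4,1.4,0.22,0.98,0,10,2,-0.4,1.4,0.22,0.98,0,10,2,-0.4,1.4,0.22,0.98,0,10,0,0,0,0,0,0,10,0,0,0,0,0,0,10]'

```text
time: 17.0
eef_pos: [0.5166, -0.2792, 0.1678]
tcp_rot: [0.99, -0.11, -0.087, -0.009]
contact_force: [0.1, -0.1, -2.2]
opening: 0.221
finger_force: 113.0
```

```bash
python3 t.py
```

```text
blade [ 0.5502 -0.2869  0.0781] ypr [-12.7   30.09  -0.04] F [-0.1 -0.1 -1.8] t 17.1
front [ 0.5945 -0.2968  0.0518]
tablet px [436.  190.3] bbox [426 182  26  22 313] at [ 0.5896 -0.2845] offset from pan mm [20.1  6.6] 21.1
```

Emit:
move_arm --plan '[2,-0.4,1.4,0.22,0.98,0,10,1,-0.2,0.7,0.11,0.5,0,10,0,0,0,0,0,0,10,0,0,0,0,0,0,10,0,0,0,0,0,0,10]'

```text
time: 17.6
eef_pos: [0.5193, -0.2798, 0.1698]
tcp_rot: [0.989, -0.11, -0.1, -0.011]
contact_force: [-0.6, -0.6, -2.0]
opening: 0.22
finger_force: 113.1
```

```bash
cat >> t.py <<'E'
# scene view of tablet front edge, same colour test
im=C["scene"]["color"].astype(int); d=im[...,0]-im[...,2]
m=((d>=6)&(d<=18)&(im[...,0]>130)).astype(np.uint8); m[:140]=0;m[222:]=0;m[:,:140]=0;m[:,225:]=0
m=cv2.morphologyEx(m,cv2.MORPH_OPEN,np.ones((3,3))); n,l,st,ce=cv2.connectedComponentsWithStats(m)
i=1+np.argmax(st[1:,4]); print("scene",ce[i].round(1),st[i])
E
python3 t.py
```

```text
blade [ 0.5508 -0.2869  0.0792] ypr [-12.7   31.6   -0.04] F [-0.1 -0.5 -2. ] t 17.7
front [ 0.5944 -0.2967  0.0517]
tablet px [434.8 190.5] bbox [426 182  24  23 281] at [ 0.5891 -0.2815] offset from pan mm [19.6  9.6] 21.8
scene [195.4 187.3] [173 167  44  40 438]
```

Emit:
move_arm --plan '[-3,0.7,0,0,0,0,10,-4,0.9,0,0,0,0,10,-4,0.9,0,0,0,0,10,-4,0.9,0,0,0,0,10,0,0,0,0,0,0,10,0,0,0,0,0,0,10]'

```text
time: 18.3
eef_pos: [0.504, -0.2764, 0.1699]
tcp_rot: [0.989, -0.11, -0.101, -0.011]
contact_force: [0.7, -0.2, -1.9]
opening: 0.223
finger_force: 113.1
```

```bash
cat > s.py <<'E'
from h import *
b,S=blade_now(); print("front",(b+S.apply([.0525,0,0])).round(4))
th=np.linspace(0,2*np.pi,60)
def disc(rr): return np.array([(r*np.cos(t),r*np.sin(t),0) for r in rr for t in th])
IN=disc(np.linspace(.1,.9,6)*.038);OUT=disc([.0415,.044])
I={n:cv2.GaussianBlur(cv2.cvtColor(C[n]["color"],cv2.COLOR_RGB2GRAY),(3,3),0).astype(float) for n in C}
def sm(n,P):
    p=proj(P,n).astype(np.float32); return cv2.remap(I[n],p[:,0],p[:,1],1).ravel()
def score(c,Rt,n): a=sm(n,c+Rt.apply(IN));o=sm(n,c+Rt.apply(OUT)); return np.median(a)-np.median(o)-a.std()
for n in C:
    r=[(score(b+S.apply([s,l,.016]),S,n),"blade",round(s,3),l) for s in np.arange(0,.08,.004) for l in(0,.004,.008)]
    r+=[(score(np.array([.5695+x,-.2911+y,.066]),R.identity(),n),"flat",round(x,3),round(y,3)) for x in np.arange(-.04,.05,.004) for y in np.arange(-.03,.031,.004)]
    r.sort(reverse=True); print(n,[(round(q[0],1),)+tuple(map(str,q[1:])) for q in r[:3]], [ (round(q[0],1),)+tuple(map(str,q[1:])) for q in r if q[1]=="blade"][:2])
E
python3 s.py
```

```text
blade [ 0.5358 -0.2835  0.0793] ypr [-12.7   31.61  -0.04] F [-1.1 -0.4 -2. ] t 18.4
front [ 0.5794 -0.2934  0.0518]
top [(np.float64(36.8), 'flat', '0.016', '-0.026'), (np.float64(35.3), 'flat', '0.012', '-0.026'), (np.float64(34.1), 'flat', '0.028', '-0.03')] [(np.float64(-0.1), 'blade', '0.076', '0'), (np.float64(-0.7), 'blade', '0.076', '0.004')]
scene [(np.float64(25.4), 'blade', '0.032', '0.004'), (np.float64(24.7), 'blade', '0.036', '0.004'), (np.float64(24.5), 'blade', '0.036', '0')] [(np.float64(25.4), 'blade', '0.032', '0.004'), (np.float64(24.7), 'blade', '0.036', '0.004')]
```

Emit:
move_arm --plan '[-4,0.9,0,0,0,0,10,-4,0.9,0,0,0,0,10,-4,0.9,0,0,0,0,10,-4,0.9,0,0,0,0,10,0,0,0,0,0,0,10]'

```text
time: 18.9
eef_pos: [0.4876, -0.2726, 0.1698]
tcp_rot: [0.989, -0.11, -0.101, -0.011]
contact_force: [-0.4, -0.2, -2.7]
opening: 0.214
finger_force: 113.1
```

```bash
cat >> s.py <<'E'
from scipy.optimize import minimize
best=max((score(np.array([.5695+x,-.2911+y,.052+.007*np.cos(t)+.033*np.sin(t)])+(R.from_euler("z",-.2216)*R.from_euler("y",t)).apply([0,0,.007]),R.from_euler("z",-.2216)*R.from_euler("y",t),"scene"),round(x,3),round(y,3),round(np.degrees(t)))
 for x in np.arange(-.04,.05,.004) for y in np.arange(-.02,.021,.004) for t in np.radians([0,5,10,15,20,25,30]))
print("tilt fit",best)
E
python3 s.py
```

```text
blade [ 0.5196 -0.2799  0.0793] ypr [-12.71  31.62  -0.04] F [-0.3  0.3 -2.5] t 19.0
front [ 0.5632 -0.2897  0.0518]
top [(np.float64(43.6), 'flat', '-0.004', '-0.022'), (np.float64(41.7), 'flat', '0.008', '-0.026'), (np.float64(40.3), 'flat', '0.004', '-0.026')] [(np.float64(14.1), 'blade', '0.072', '0'), (np.float64(13.5), 'blade', '0.068', '0')]
scene [(np.float64(26.2), 'blade', '0.048', '0'), (np.float64(26.0), 'blade', '0.044', '0'), (np.float64(21.8), 'blade', '0.044', '0.004')] [(np.float64(26.2), 'blade', '0.048', '0'), (np.float64(26.0), 'blade', '0.044', '0')]
tilt fit (np.float64(28.40030095260819), np.float64(0.004), np.float64(0.012), 25)
```

Emit:
move_arm --plan '[-4,0.9,0,0,0,0,10,-4,0.9,0,0,0,0,10,-4,0.9,0,0,0,0,10,-4,0.9,0,0,0,0,10,0,0,0,0,0,0,10]'

```text
time: 19.5
eef_pos: [0.4716, -0.269, 0.1698]
tcp_rot: [0.989, -0.11, -0.101, -0.011]
contact_force: [0.4, -0.3, -1.9]
opening: 0.218
finger_force: 113.1
```

```bash
python3 s.py
```

```text
blade [ 0.5036 -0.2763  0.0793] ypr [-12.71  31.62  -0.04] F [-0.1  0.4 -2. ] t 19.6
front [ 0.5472 -0.2861  0.0518]
top [(np.float64(43.7), 'flat', '-0.012', '-0.022'), (np.float64(40.2), 'flat', '-0.008', '-0.026'), (np.float64(39.0), 'flat', '-0.016', '-0.022')] [(np.float64(25.0), 'blade', '0.072', '0'), (np.float64(23.7), 'blade', '0.068', '0')]
scene [(np.float64(20.5), 'flat', '-0.0', '0.002'), (np.float64(19.6), 'blade', '0.052', '0'), (np.float64(18.9), 'flat', '0.004', '0.006')] [(np.float64(19.6), 'blade', '0.052', '0'), (np.float64(18.5), 'blade', '0.056', '0')]
tilt fit (np.float64(21.773821678545794), np.float64(-0.004), np.float64(0.016), 30)
```

Emit:
move_arm --plan '[-4,0.9,0,0,0,0,10,-4,0.9,0,0,0,0,10,-4,0.9,0,0,0,0,10,-4,0.9,0,0,0,0,10,-4,0.9,0,0,0,0,10,-4,0.9,0,0,0,0,10,0,0,0,0,0,0,10]'

```text
time: 20.3
eef_pos: [0.4478, -0.2637, 0.1699]
tcp_rot: [0.989, -0.11, -0.101, -0.011]
contact_force: [-0.9, -0.7, -1.4]
opening: 0.221
finger_force: 113.0
```

```bash
python3 s.py; python3 t.py|tail -2
```

```text
blade [ 0.4799 -0.271   0.0794] ypr [-12.71  31.59  -0.05] F [-1.   0.6 -1.7] t 20.4
front [ 0.5235 -0.2808  0.0519]
top [(np.float64(32.1), 'flat', '-0.04', '-0.014'), (np.float64(28.9), 'flat', '-0.04', '-0.018'), (np.float64(28.6), 'flat', '-0.036', '-0.018')] [(np.float64(8.2), 'blade', '0.076', '0'), (np.float64(7.3), 'blade', '0.072', '0')]
scene [(np.float64(21.0), 'flat', '-0.0', '0.006'), (np.float64(19.4), 'flat', '-0.0', '0.01'), (np.float64(17.5), 'flat', '-0.0', '0.014')] [(np.float64(11.2), 'blade', '0.068', '0'), (np.float64(11.1), 'blade', '0.072', '0')]
tilt fit (np.float64(21.260166225901653), np.float64(0.004), np.float64(0.008), 5)
tablet px [437.5 196.9] bbox [423 183  30  29 701] at [ 0.5729 -0.2878] offset from pan mm [3.4 3.3] 4.7
scene [193.4 188.7] [165 167  52  39 394]
```

The tablet is now flat, about 5 mm from the pan's centre, and the blade is clear of it. I'll return the scoop.

```bash
python3 - <<'E'
from h import *
for z in(.06,.004): delta(tcp_for_blade([.577,.026,z],.166,0),toolR(.166,0))
E
```

```text
d [ 54.6 277.4 -49.7] |d| 287.1 rot [ -0.84 -31.78  21.63] 38.5 t 20.6
d [  54.6  277.4 -105.7] |d| 301.9 rot [ -0.84 -31.78  21.63] 38.5 t 20.6
```

Emit:
move_arm --plan '[-8,2,15,0,0,0,10,-5,1,30,0,0,0,10,6,25,5,-0.1,-3.2,2.2,10,6,30,0,-0.1,-3.2,2.2,10,7,30,0,-0.1,-3.2,2.2,10,7,30,0,-0.1,-3.2,2.2,10,7,30,0,-0.1,-3.2,2.2,10,7,30,-10,-0.1,-3.2,2.2,10,7,30,-15,-0.1,-3.2,2.2,10,7,30,-25,-0.1,-3.2,2.2,10,7,25,-25,0,-3.2,2.1,10,7,14,-20,0,-3,2,10]'

```text
time: 21.8
eef_pos: [0.5023, 0.0153, 0.1234]
tcp_rot: [0.981, 0.084, 0.173, -0.015]
contact_force: [-0.6, -0.6, -1.2]
opening: 0.221
finger_force: 113.1
```

```bash
python3 - <<'E'
from h import *
blade_now()
for z in(.01,.002): delta(tcp_for_blade([.577,.026,z],.166,0),toolR(.166,0))
E
```

```text
blade [0.5728 0.0283 0.0595] ypr [9.72 0.49 0.23] F [-0.9 -1.1 -2.5] t 21.9
d [  3.6  -1.9 -50.2] |d| 50.3 rot [-0.14 -0.52 -0.21] 0.6 t 21.9
d [  3.6  -1.9 -58.2] |d| 58.3 rot [-0.14 -0.52 -0.21] 0.6 t 21.9
```

Emit:
move_arm --plan '[3.6,-1.9,-10,-0.1,-0.5,-0.2,10,0,0,-15,0,0,0,10,0,0,-15,0,0,0,10,0,0,-8,0,0,0,10,0,0,-3,0,0,0,10,0,0,-2,0,0,0,10,0,0,-2,0,0,0,10,0,0,-1,0,0,0,10,0,0,0,0,0,0,10,0,0,0,0,0,0,10]'

```text
time: 22.9
eef_pos: [0.5071, 0.0113, 0.0691]
tcp_rot: [0.981, 0.08, 0.178, -0.013]
contact_force: [0.2, 0.2, -1.5]
opening: 0.215
finger_force: 113.2
```

```bash
python3 -c "
from h import *
blade_now()"
```

```text
blade [0.5816 0.0234 0.0096] ypr [ 9.34 -0.54 -0.19] F [ 1.4 -0.4 -1.8] t 23.0
```

Emit:
move_arm --plan '[-2,1,-3,0.1,0.5,0,10,0,0,-2,0,0,0,10,0,0,-1,0,0,0,10,0,0,-1,0,0,0,10,0,0,0,0,0,0,10,0,0,0,0,0,0,10]'

```text
time: 23.6
eef_pos: [0.5049, 0.0123, 0.0618]
tcp_rot: [0.981, 0.08, 0.173, -0.014]
contact_force: [0.1, 0.0, -2.3]
opening: 0.223
finger_force: 113.4
```

```bash
python3 -c "
from h import *
blade_now()"
```

```text
blade [0.579  0.0245 0.0018] ypr [ 9.33 -0.04 -0.01] F [-0.6 -0.5 -1. ] t 23.7
```

Emit:
move_arm --plan '[0,0,-0.8,0,0,0,10,0,0,0,0,0,0,10,0,0,0,0,0,0,10]'

```text
time: 24.0
eef_pos: [0.5054, 0.0123, 0.0618]
tcp_rot: [0.981, 0.08, 0.174, -0.014]
contact_force: [-3.8, 0.5, 6.3]
opening: 0.223
finger_force: 113.8
```

Contact with the mat is confirmed: the force went from −2 N to +6 N. Releasing slowly, then backing out along the handle.

Emit:
move_arm --plan '[0,0,0,0,0,0,25,0,0,0,0,0,0,40,0,0,0,0,0,0,60,0,0,0,0,0,0,85,0,0,0,0,0,0,85,0,0,0,0,0,0,85,-3,-0.5,9,0,0,0,85,-7,-1,19,0,0,0,85,-10,-1.7,28,0,0,0,85,-10,-1.7,28,0,0,0,85,-10,-1.7,28,0,0,0,85,-10,-1.7,28,0,0,0,85]'

```text
time: 25.2
eef_pos: [0.4541, 0.004, 0.2027]
tcp_rot: [0.981, 0.08, 0.174, -0.014]
contact_force: [0.6, 0.2, 0.2]
opening: 0.998
finger_force: 0.0
```

```bash
python3 - <<'E'
from h import *
im=C["top"]["color"].astype(int)[150:250,270:360]
# blade: bright grey region around the mat
m=((im.min(2)>120)&(np.ptp(im,axis=2)<25)).astype(np.uint8); m=cv2.morphologyEx(m,cv2.MORPH_OPEN,np.ones((3,3)))
n,l,st,ce=cv2.connectedComponentsWithStats(m); i=1+np.argmax(st[1:,4])
ys,xs=np.where(l==i); rect=cv2.minAreaRect(np.c_[xs,ys].astype(np.float32)); print(rect,st[i])
box=cv2.boxPoints(rect)+[270,150]
print("expected blade corners px",proj([(np.array([.579,.0245,.005])+R.from_euler("z",.163).apply(v)) for v in([.0525,.04,0],[.0525,-.04,0],[-.0525,-.04,0],[-.0525,.04,0])],"top").round(1).tolist())
print("seen",box.round(1).tolist())
s=R.from_euler("z",.166).inv().apply(np.array([.579,.0245,0])-[.5771,.025,0]);print("in mat",s)
E
python3 t.py|tail -2
```

```text
((42.266212463378906, 46.85270690917969), (39.40654373168945, 30.620655059814453), 81.02737426757812) [  25   26   36   42 1194]
expected blade corners px [[294.0, 180.5], [323.6, 175.8], [330.3, 214.5], [300.4, 219.3]]
seen [[294.1, 179.8], [324.3, 175.0], [330.5, 213.9], [300.2, 218.7]]
in mat [ 0.00179126 -0.00080708  0.        ]
tablet px [437.4 196.9] bbox [423 183  30  29 708] at [ 0.5728 -0.2877] offset from pan mm [3.3 3.4] 4.7
scene [194.7 187.1] [169 167  48  39 423]
```

```bash
python3 -c "
from plant import order
print(order.sign_off())"
```

```text
the job is handed in; nothing more can be done
None
```

The job is handed in, though `sign_off()` returned no verdict: by my camera measurements the tablet lies flat about 5 mm from the pan's centre, and the scoop is released flat on its mat within about 2 mm of the mat's centre.

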